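# Change over the wax pans on a finishing-bench warming plate

### The job

Without lifting the pans, slide the empty steel pan off the orange heating ring onto the free white parking ring, then slide the blue pan of beeswax bars from its blue waiting ring onto the heating ring. Then set the lid on the blue pan and, last, turn the switch-box knob clockwise until it clicks over to on. Leave the other things on the bench where they are.

Things in the scene. Friction and masses are not known exactly. Their poses are not given: they have to be found in the camera images.
- plate: Warming plate, black glass top in an aluminium tray, 240 (x) x 430 (y) x 35 mm high, fixed. Origin: centre of its underside; the top is at z = 35 mm. Three painted rings (110 mm across) lie in a row on the top, at plate x = 40 mm and plate y = -140, 0 and 140 mm: the orange one in the middle, the white and the blue one at the ends, either way round. Its x axis points to the back.
- heat_mark (a point): Centre of the orange double heating ring in the middle of the plate, on the top surface (plate x = 40, y = 0, z = 35 mm).
- park_mark: Centre of the white parking ring, 110 mm across, flat paint on the plate's top surface, at one end of the row; free at the start.
- wait_mark: Centre of the blue waiting ring, 110 mm across, flat paint on the plate's top surface, at the other end of the row; the blue pan starts on it.
- empty_pan: Empty bare-steel saucepan, loose, about 0.4 kg: 90 mm across the rim, 60 mm high, base 82 mm across, wall 4 mm. Origin: centre of the underside; z up. A straight black handle, 16 mm wide and 13 mm high, runs along the pan's -x direction from 42 to 142 mm from the axis, its centre line 45 mm above the pan's underside; it points roughly at the robot. Starts on the heating ring.
- empty_pan_grip (a point): Point on the centre line of the empty pan's handle, 105 mm out from the pan's axis, 45 mm above its underside; the handle can be pinched here from above, fingers closing across it (the pan's y).
- wax_pan: Blue enamel saucepan with yellow beeswax bars in it and a brown wooden handle, loose, about 0.4 kg; the same shape and size as the empty pan (90 mm rim, 60 mm high, handle along its -x). Origin: centre of the underside. Rim inner diameter 82 mm. The bars stay below 35 mm inside.
- wax_pan_grip (a point): Point on the centre line of the blue pan's handle, 105 mm out from the pan's axis, 45 mm above its underside.
- pan_lid: Steel lid, loose, 0.11 kg: a disc 96 mm across and 4 mm thick above a plug 72 mm across and 6 mm deep that drops into the pan, and an upright brown wooden knob 22 mm in diameter whose top is 45 mm above the origin. Origin: centre of the plug's underside; z up. Seated on a pan, its origin lies 54 mm above the pan's origin.
- pan_lid_grip (a point): Point on the axis of the lid's knob, 34 mm above the lid's origin: the place to grip it from above.
- coaster: Round cork coaster, 110 mm across and 8 mm thick, fixed; the lid starts on it. To the left or the right of the plate, on the other side from the switch box.
- switch_box: Grey switch box, 120 (x) x 110 (y) x 50 mm high, fixed. Origin: centre of its underside. On its top, in the middle, a round steel base and a black bar knob; a white dot marks off, a red dot on.
- knob_grip (a point): On the knob's axis, 87 mm above the bench, where to grip the bar: 42 mm long, 14 mm wide, its top 94 mm and its underside disc's top 64 mm above the bench. The point turns with the knob: the bar lies along the point's x axis.
- knob (a joint): Turn of the knob in rad: 0 off (bar along the box's x), growing clockwise seen from above to the stop at 1.2 (on). A spring detent resists the first half (up to about 0.15 N m); past about 0.6 it snaps over to 1.2 by itself, short of that it springs back.
- mallet_a: Turned light-wood carving mallet standing upright, 72 mm across, 162 mm high. Bystander; origin under its centre.
- mallet_b: Turned brown-wood mallet standing upright, 61 mm across, 122 mm high. Bystander; origin under its centre.
- glue_bottle: White glue bottle with orange cap, 52 mm across, 150 mm high. Bystander; origin under its centre.
- water_bottle: Clear jar with a white cap, 72 mm across, 110 mm high. Bystander; origin under its centre.
- hammer: Hammer, 260 mm long, lying on the bench. Bystander.
- sanding_block: Cork sanding block 100 x 60 x 32 mm. Bystander; origin under its centre.
- wood_cup: Dark wooden cup, 84 mm across, 50 mm high. Bystander; origin under its centre.

How it is judged:
On the way, in this order (a step that is already met when the one before it is completed fails the run):
1. The empty steel pan stands flat on the plate, centred on the white parking ring within 12 mm, for 0.3 s (horizontal distance between empty_pan and park_mark below 0.012 m and z of empty_pan in the frame of plate below 0.039 m and angle between empty_pan's own z axis and vertical below 0.06 rad), for 0.3 s.
2. The blue pan stands flat on the plate, centred on the orange heating ring within 12 mm, for 0.3 s (horizontal distance between wax_pan and heat_mark below 0.012 m and z of wax_pan in the frame of plate below 0.039 m and angle between wax_pan's own z axis and vertical below 0.06 rad), for 0.3 s.
3. The lid is seated level on the blue pan, its plug inside the rim, for 0.3 s (horizontal distance between pan_lid and wax_pan below 0.008 m and z of pan_lid in the frame of wax_pan between 0.05 and 0.057 m and angle between the z axis of pan_lid and the z axis of wax_pan, either way round below 0.06 rad), for 0.3 s.
4. The knob has clicked over to on: beyond 1.1 rad of its 1.2 rad turn (value of joint knob above 1.1 rad), for 0.2 s.
At the end, for the whole second after the job is handed in: Empty pan flat on the plate within 12 mm of the white parking ring's centre; blue pan flat within 12 mm of the orange heating ring's centre; lid level on the blue pan, plug inside the rim, within 8 mm of its axis; knob on (beyond 1.1 rad); pans and lid at rest (all of step 1 and all of step 2 and all of step 3 and value of joint knob above 1.1 rad and linear speed of each of empty_pan, wax_pan, pan_lid below 0.02 m/s); the robot touches nothing.
It fails at once if The empty pan is lifted more than 10 mm off the plate's top, or tipped more than 0.2 rad (z of empty_pan in the frame of plate above 0.045 m or angle between empty_pan's own z axis and vertical above 0.2 rad).
It fails at once if The blue pan is lifted more than 10 mm off the plate's top, or tipped more than 0.2 rad (z of wax_pan in the frame of plate above 0.045 m or angle between wax_pan's own z axis and vertical above 0.2 rad).
It fails at once if The lid is dropped on: it moves faster than 0.4 m/s within 25 mm sideways of the blue pan's axis (horizontal distance between pan_lid and wax_pan below 0.025 m and linear speed of pan_lid above 0.4 m/s).
It fails at once if Another thing on the bench (mallet, glue bottle, jar, hammer, sanding block or cup) is moved more than 30 mm from its start (distance of any of mallet_a, mallet_b, glue_bottle, water_bottle, hammer, sanding_block, wood_cup from where it was at the start of the episode above 0.03 m).
It also fails if it takes over 72 s, if anything falls off the work surface, if the arm or the gripper's body presses on something with over 40 N, if the wrist force passes 120 N, or if a joint passes its speed limit or range.

### The arm

A 7-joint arm with a two-finger parallel gripper is mounted at the origin on the work surface. World frame = base frame: x ahead of the robot, y to its left, z up, the work surface at z = 0. Lengths are in m, angles in rad, forces in N, time in s.
With the tool pointing down it reaches from about 0.425 to 0.925 m from the base axis. Payload 6.8 kg.
Tool frame: the origin (TCP) lies midway between the tips of the shut fingers; the grasp point (between the pads) lies 19 mm behind it; y points along the fingers, z is the direction in which the jaws open and shut, and the axes are right-handed (so a half turn about y gives the same grasp; the last joint's range is limited). The gripper opens to 85 mm and grips with 20 to 120 N. Pads are 22 mm wide; open, the fingers measure 114 mm over their backs; the gripper's body (76 mm by 85 mm) begins 54 mm behind the grasp point. The pads swing forward as they close: fully open they stand 13 mm farther back than shut.
Start: joints at [1.173, 0.477, 0.022, 1.555, -0.011, 1.109, -0.083], TCP at [0.193, -0.647, 0.231] pointing down, gripper open.
Joint ranges: [-2.96, 2.96], [-0.34, 2.1], [-1.41, 1.46], [0.24, 2.44], [-1.37, 4.51], [0.17, 1.92], [-2.96, 2.96]. Speed limits (rad/s): [2.39, 2.39, 3.14, 3.14, 3.14, 3.14, 3.14].

### API

Orientations are given as a unit quaternion [w, x, y, z].
In Python, from station import bot gives the robot as it stands. The module is installed in compiled form; this text tells all that it offers.
- The arm moves only by the shell command python3 -m crank 'ROWS' [FORCE]. ROWS is JSON, a list of rows, each an object with "linear": the shift along the tool's x, y, z in m, a list of three; "dr": the turn, a rotation vector about the tool's x, y, z in degrees, a list of three; "hand": the gripper command: -1 is shut, 1 is fully open, values between are in proportion. A call has 1 to 10 rows; each row is the pose to reach, as a shift and turn from the pose commanded when the call began, along the tool's axes at that moment; what a row does not reach only later rows make up. A row lasts 1/12 s, in which the tool goes at most 41.7 mm and 7.16 degrees, less where a joint would pass 70% of its speed; a pose out of reach is approached as far as the arm can. A call with a gripper value outside its range is refused whole. The fingers move at their own pace and stop on an object; FORCE is the grip in N (left out, the last holds). Time passes only in rows, so rows that repeat a pose let the fingers close. It gives the time, the measured TCP pose, the force and the opening at its end, in the units of the state.
- bot.get_obs(): the state, without advancing time (a new reading comes with each control period).
- bot.read_camera(name): name is "scene" or "top" or "wrist"; returns the picture (384x512x3 uint8, blue, green, red); there is no depth.
- bot.camera_params(name): a dict with "K" (3x3 intrinsics, pixels), "k1" (the pictures are not rectified: a ray, as slopes to the right and down, at radius r is drawn at 1 + k1 r^2 times it, then the intrinsics apply), "R" (3x3) and "t" (3): a world point X has camera coordinates R X + t; the wrist camera has in their place "hand_eye" (4x4, takes a point from camera to tool coordinates, whose origin is the TCP and whose axes are the tool frame's). Camera axes: x right, y down, z forward; pixel columns grow to the right and rows downward; lengths in m; the calibration is good to about 2 mm. A picture is of the moment at which its call begins: read the wrist's pose just before it. camera_params takes no time and is no camera call.
- bot.hand_in(): hands the job in, once; it reports no verdict.
Trained networks look in the newest picture that a camera, given by its name, has taken for a name from the list of things; names that differ only in an ending like _2 or _b are one class to them, and where a whole thing is asked for, a point or a joint stands for the part that bears it (a point fixed in the world has none). Each returns a list of dicts, best first, with "score" (0 to 1); they miss things now and then, are a little off and sometimes report something else, mostly with a low value. They report only what shows in the picture. A call takes as long as a camera call.
- bot.search_frame(camera, target): "extent" ([left, top, right, bottom] in pixels, round what is visible of it).
- bot.cut_out(camera, target): "pixels" (384x512 bool, what is visible of it) and "extent" ([left, top, right, bottom] in pixels, round what is visible of it).
- bot.place_of(camera, target): "xy" ([column, row] in pixels: a listed point, or the origin of a listed thing).
The state is a dict: "t": time; "q": joint angles; "joint_vel": joint speeds; "joint_torque": joint torques, N m; "eef_pos": TCP position; "tool_rot": TCP orientation; "contact_force": force on the tool from outside, world axes, zero at the start; "torque": the same for the moment, N m; "gripper_width": opening from 0.0 (shut) to 1.0 (fully open).
Only numpy, scipy, OpenCV 4.12 (cv2) and the standard library are available. Lean on these libraries where they do the work, as an engineer would, in place of code of your own. Each camera call takes 0.05 s, during which the arm holds its last target. There are 200 camera calls.

## Working session

There is one attempt and no reset: what is moved stays moved. The work goes in short steps, Python scripts to look and compute and a shell command to move; the robot and the scene stay as the last step left them, time stands still between calls to the robot, and variables do not carry over. Pictures are saved under pics/ and viewed, about 8 in all and at most 12, crops included, and the job is handed in when it is done.

```bash
mkdir -p pics
cat > h.py <<'E'
import numpy as np, cv2
from scipy.spatial.transform import Rotation as Ro
from station import bot
def pose():
    o=bot.get_obs(); q=o["tool_rot"]; return np.array(o["eef_pos"]), Ro.from_quat([q[1],q[2],q[3],q[0]]).as_matrix()
def ray(cam,uv,ps=None):
    c=bot.camera_params(cam); K=np.array(c["K"]); k=c["k1"]
    d=np.array([(uv[0]-K[0,2])/K[0,0],(uv[1]-K[1,2])/K[1,1]]); s=d.copy()
    for _ in range(20): s=d/(1+k*(s@s))
    v=np.array([s[0],s[1],1.])
    if "hand_eye" in c:
        p,R=ps or pose(); H=np.array(c["hand_eye"])
        return p+R@H[:3,3], R@H[:3,:3]@v
    R=np.array(c["R"]); return -R.T@np.array(c["t"]), R.T@v
def atz(r,z): o,d=r; return o+d*(z-o[2])/d[2]
def tri(rs):
    A=0;b=0
    for o,d in rs:
        d=d/np.linalg.norm(d);P=np.eye(3)-np.outer(d,d);A=A+P;b=b+P@o
    x=np.linalg.solve(A,b); return x, [np.linalg.norm(np.cross(x-o,d/np.linalg.norm(d)))for o,d in rs]
def proj(cam,X,ps=None):
    c=bot.camera_params(cam);K=np.array(c["K"])
    if "hand_eye" in c:
        p,R=ps or pose();H=np.array(c["hand_eye"]); x=H[:3,:3].T@(R.T@(np.array(X)-p)-H[:3,3])
    else: x=np.array(c["R"])@X+c["t"]
    s=x[:2]/x[2]; s=s*(1+c["k1"]*(s@s)); return K[:2,:2]@s+K[:2,2]
E
cat > a.py <<'E'
from h import *
np.set_printoptions(precision=4,suppress=True)
a={}
for c in ("scene","top"):
    a[c]=bot.read_camera(c); cv2.imwrite(f"pics/{c}0.png",a[c]); print(c,ray(c,(256,192)))
p=pose();print(p)
for n in ["heat_mark","park_mark","wait_mark","empty_pan","empty_pan_grip","wax_pan","wax_pan_grip","pan_lid","pan_lid_grip","coaster","switch_box","knob_grip","plate"]:
    rs=[];out=[]
    for c in ("scene","top"):
        r=bot.place_of(c,n)
        if r: rs.append(ray(c,r[0]["xy"])); out.append((c,np.round(r[0]["xy"],1),round(r[0]["score"],2)))
    if len(rs)==2: print(n,*tri(rs),out)
    else: print(n,out)
E
python3 a.py
```

```text
scene (array([1.2259, 0.0753, 0.8499]), array([-0.655 , -0.0694, -0.7524]))
top (array([0.4287, 0.0038, 1.0755]), array([ 0.1174,  0.0244, -0.9928]))
(array([ 0.1928, -0.6464,  0.2304]), array([[-0.9583, -0.0006,  0.2858],
       [-0.2858,  0.0015, -0.9583],
       [ 0.0001, -1.    , -0.0016]]))
heat_mark [0.5687 0.0312 0.025 ] [np.float64(0.006774991447356402), np.float64(0.006774991447356407)] [('scene', array([268.3, 209.7]), 0.87), ('top', array([258. , 186.4]), 0.8)]
park_mark [0.5794 0.2409 0.1876] [np.float64(0.10228979532318018), np.float64(0.10228979532318012)] [('scene', array([401.8, 179.6]), 0.72), ('top', array([209. , 182.3]), 0.56)]
wait_mark [ 0.7169 -0.0342  0.2126] [np.float64(0.03592805589156268), np.float64(0.03592805589156267)] [('scene', array([212.7, 207.8]), 0.5), ('top', array([268.3, 118.5]), 0.21)]
empty_pan [0.605  0.1729 0.1839] [np.float64(0.1547980186639136), np.float64(0.1547980186639136)] [('scene', array([394.9, 200.3]), 0.74), ('top', array([255.9, 184.1]), 0.8)]
empty_pan_grip [0.4773 0.0612 0.0876] [np.float64(0.006979312874460716), np.float64(0.0
[... 864 characters left out ...]
3 -0.0027] [np.float64(0.0003951960175256801), np.float64(0.00039519601752568343)] [('scene', array([130.9, 182.6]), 0.57), ('top', array([395.8, 223. ]), 0.66)]
switch_box [ 0.4686  0.3953 -0.0246] [np.float64(0.0022672513494442405), np.float64(0.002267251349444248)] [('scene', array([392.5, 201.5]), 0.73), ('top', array([132.9, 218.5]), 0.96)]
knob_grip [0.6952 0.022  0.4973] [np.float64(0.26452597368538916), np.float64(0.2645259736853893)] [('scene', array([401.9, 179.7]), 0.7), ('top', array([402.2, 154.3]), 0.75)]
plate [0.5318 0.0322 0.0011] [np.float64(0.006487136264497046), np.float64(0.006487136264497035)] [('scene', array([269.4, 204.8]), 0.9), ('top', array([257.3, 200.1]), 0.86)]
```

View pics/scene0.png

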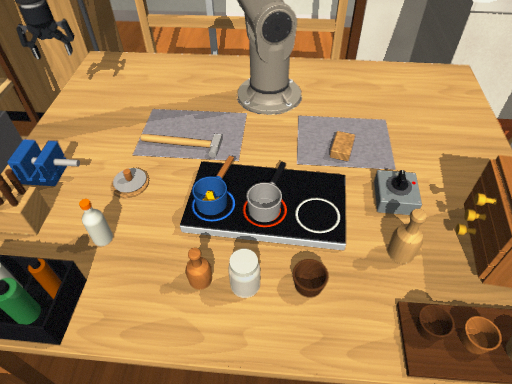

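View pics/top0.png

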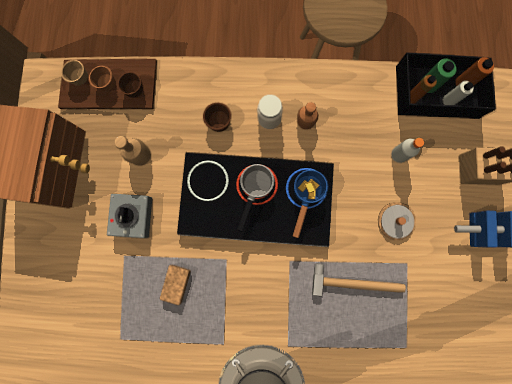

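The scene view shows blue pan at (211,195), empty pan at (265,203) and free white ring at (318,215). The top view has the white ring at (208,181), pans at (257,183) and (307,187), box at (130,216), lid at (397,222). The park_mark detection in "scene" and the knob detection in "top" are false. Next I refine the rings by colour.

```bash
cat > b.py <<'E'
from h import *
np.set_printoptions(precision=4,suppress=True)
print(bot.camera_params("wrist"))
box={"scene":(180,160,350,250),"top":(175,150,337,248)}
res={}
for c in box:
    im=cv2.imread(f"pics/{c}0.png"); h=cv2.cvtColor(im,cv2.COLOR_BGR2HSV); b=box[c]
    m0=np.zeros(im.shape[:2],bool); m0[b[1]:b[3],b[0]:b[2]]=1
    H,S,V=h[...,0].astype(int),h[...,1].astype(int),h[...,2].astype(int)
    M={"orange":((H<12)|(H>172))&(S>150)&(V>110),"white":(S<40)&(V>190)}
    for n,m in M.items():
        m=(m&m0).astype(np.uint8)
        if n=="white":
            k,l,st,_=cv2.connectedComponentsWithStats(m,connectivity=8)
            g=[i for i in range(1,k) if st[i,2]>25 and st[i,3]>20 and st[i,2]<60]
            m=np.isin(l,g).astype(np.uint8); 
        ys,xs=np.nonzero(m); P=np.array([atz(ray(c,(x,y)),.035)[:2] for x,y in zip(xs,ys)])
        # circle fit on plane
        from scipy.optimize import least_squares
        f=least_squares(lambda q:np.hypot(P[:,0]-q[0],P[:,1]-q[1])-q[2],[*P.mean(0),.05],loss="soft_l1",f_scale=.002)
        print(c,n,len(P),f.x)
E
python3 b.py
python3 - <<'E'
import sys; sys.path.insert(0,'.')
from h import *
for n in ("knob_grip",):
    for c in("scene","top"):
        for r in bot.place_of(c,n)[:3]: print(c,r, atz(ray(c,r["xy"]),.087))
for c,u in(("scene",(402,180)),("top",(126,214))): print(atz(ray(c,u),.087))
E
```

```text
{'K': array([[272.3474,   0.    , 254.8678],
       [  0.    , 272.3474, 192.5049],
       [  0.    ,   0.    ,   1.    ]]), 'k1': -0.025817329779521357, 'hand_eye': array([[-0.0001,  0.95  ,  0.3121, -0.0801],
       [-0.0007, -0.3121,  0.95  , -0.1429],
       [ 1.    , -0.0001,  0.0006,  0.0003],
       [ 0.    ,  0.    ,  0.    ,  1.    ]])}
scene orange 208 [0.5745 0.0277 0.0548]
scene white 178 [0.5821 0.1683 0.0551]
top orange 189 [0.5758 0.0283 0.0555]
top white 171 [0.5819 0.1684 0.055 ]
scene {'xy': [401.9, 179.7], 'score': 0.7} [0.48724119 0.38784343 0.087     ]
scene {'xy': [244.6, 278.5], 'score': 0.65} [0.8124538  0.00296829 0.087     ]
top {'xy': [402.2, 154.3], 'score': 0.75} [ 0.66050901 -0.36847567  0.087     ]
top {'xy': [120.9, 214.0], 'score': 0.74} [0.47564113 0.39198221 0.087     ]
top {'xy': [178.9, 281.0], 'score': 0.49} [0.30405826 0.22416524 0.087     ]
[0.48832679 0.38794053 0.087     ]
[0.47610388 0.37775723 0.087     ]
```

```bash
cat >> h.py <<'E'
def go(X,zdir=None):
    "shift/turn (tool axes) to TCP X, tool down, tool z along horizontal zdir"
    p,R=pose(); z=np.array([*zdir,0.]) if zdir is not None else R[:,2]*[1,1,0]; z/=np.linalg.norm(z)
    y=np.array([0,0,-1.]); Rt=np.c_[np.cross(y,z),y,z]
    print("linear",np.round(R.T@(np.array(X)-p),4),"dr",np.round(np.degrees(Ro.from_matrix(R.T@Rt).as_rotvec()),2))
E
python3 -m crank '[{"linear":[-0.317,-0.02,-0.163],"dr":[0,35,0],"hand":1},{"linear":[-0.317,-0.02,-0.163],"dr":[0,35,0],"hand":1},{"linear":[-0.317,-0.02,-0.163],"dr":[0,35,0],"hand":1},{"linear":[-0.317,-0.02,-0.163],"dr":[0,35,0],"hand":1},{"linear":[-0.317,-0.02,-0.163],"dr":[0,35,0],"hand":1},{"linear":[-0.317,-0.02,-0.163],"dr":[0,35,0],"hand":1},{"linear":[-0.317,-0.02,-0.163],"dr":[0,35,0],"hand":1},{"linear":[-0.317,-0.02,-0.163],"dr":[0,35,0],"hand":1},{"linear":[-0.317,-0.02,-0.163],"dr":[0,35,0],"hand":1},{"linear":[-0.317,-0.02,-0.163],"dr":[0,35,0],"hand":1}]'
python3 - <<'E'
from h import *
p=pose(); im=bot.read_camera("wrist"); cv2.imwrite("pics/w1.png",im)
for n,z in(("pan_lid_grip",.042),("pan_lid",.008),("wax_pan_grip",.08)):
    for r in bot.place_of("wrist",n)[:1]: print(n,r,atz(ray("wrist",r["xy"],p),z))
go((.47,.05,.25),(-.32,-.947))
E
```

```text
t: 2.33
eef_pos: [0.4563, -0.3937, 0.2518]
tool_rot: [-0.108, 0.11, 0.7, -0.698]
contact_force: [0.1, 1.0, 0.5]
gripper_width: 1.003
pan_lid_grip {'xy': [239.1, 158.3], 'score': 0.89} [ 0.4743561 -0.3775112  0.042    ]
pan_lid {'xy': [237.2, 152.8], 'score': 0.91} [ 0.47712794 -0.37350487  0.008     ]
wax_pan_grip {'xy': [34.3, 237.2], 'score': 0.74} [ 0.4643494  -0.09199997  0.08      ]
linear [ 0.1232  0.0009 -0.4347] dr [-0.05  0.16  0.03]
```

```bash
python3 -m crank '[{"linear":[0.123,0,-0.434],"dr":[0,0,0],"hand":1},{"linear":[0.123,0,-0.434],"dr":[0,0,0],"hand":1},{"linear":[0.123,0,-0.434],"dr":[0,0,0],"hand":1},{"linear":[0.123,0,-0.434],"dr":[0,0,0],"hand":1},{"linear":[0.123,0,-0.434],"dr":[0,0,0],"hand":1},{"linear":[0.123,0,-0.434],"dr":[0,0,0],"hand":1},{"linear":[0.123,0,-0.434],"dr":[0,0,0],"hand":1},{"linear":[0.123,0,-0.434],"dr":[0,0,0],"hand":1},{"linear":[0.123,0,-0.434],"dr":[0,0,0],"hand":1},{"linear":[0.123,0,-0.434],"dr":[0,0,0],"hand":1}]'
cat > w.py <<'E'
import sys
from h import *
np.set_printoptions(precision=4,suppress=True)
p=pose(); im=bot.read_camera("wrist"); cv2.imwrite(f"pics/{sys.argv[1]}.png",im); print(p[0])
for n,z in(("empty_pan_grip",.08),("empty_pan",.035),("wax_pan_grip",.08),("wax_pan",.035),("heat_mark",.035),("park_mark",.035),("wait_mark",.035)):
    for r in bot.place_of("wrist",n)[:1]: print(n,r,atz(ray("wrist",r["xy"],p),z))
E
python3 w.py w2
```

```text
t: 3.37
eef_pos: [0.4685, 0.0159, 0.2516]
tool_rot: [0.114, -0.115, -0.698, 0.698]
contact_force: [0.5, 0.7, 0.2]
gripper_width: 1.003
[0.4685 0.0159 0.2516]
empty_pan_grip {'xy': [219.8, 182.4], 'score': 0.86} [0.4724 0.0585 0.08  ]
empty_pan {'xy': [217.8, 88.1], 'score': 0.92} [0.5764 0.0274 0.035 ]
wax_pan_grip {'xy': [343.0, 150.1], 'score': 0.85} [ 0.4632 -0.0907  0.08  ]
wax_pan {'xy': [332.3, 57.9], 'score': 0.81} [ 0.5647 -0.1155  0.035 ]
```

View pics/w2.png

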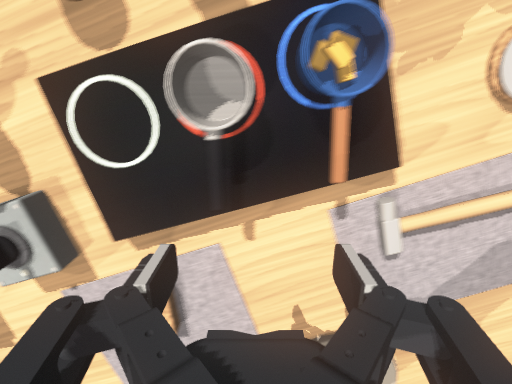

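The wrist view shows the white ring at (112,120), the empty pan at (212,85) with its black handle down to about (218,210), and the blue pan at (345,45) with its handle to (340,180). This agrees with the network results.

Run:
```python
from h import *
p=pose()
for n,w in(("empty_pan_grip",(219.8,182.4)),("wax_pan_grip",(343,150.1))):
    print(n,tri([ray("wrist",w,p)]+[ray(c,bot.place_of(c,n)[0]["xy"]) for c in("top","scene")]))
go((.474,.059,.15),(-.286,-.958))
```

```text
empty_pan_grip (array([0.47541445, 0.05929541, 0.08517412]), [np.float64(0.004323109448688479), np.float64(0.005504510986399421), np.float64(0.008894710938738074)])
wax_pan_grip (array([ 0.46335091, -0.08521413,  0.07736435]), [np.float64(0.00785910932148612), np.float64(0.004618028142196304), np.float64(0.003591715195285792)])
linear [ 0.009   0.1013 -0.0432] dr [-0.01 -1.88  0.  ]
```

```bash
python3 -m crank '[{"linear":[0.009,0.04,-0.043],"dr":[0,-2,0],"hand":1},{"linear":[0.009,0.1,-0.043],"dr":[0,-2,0],"hand":1},{"linear":[0.009,0.1,-0.043],"dr":[0,-2,0],"hand":1},{"linear":[0.009,0.1,-0.043],"dr":[0,-2,0],"hand":1},{"linear":[0.009,0.1,-0.043],"dr":[0,-2,0],"hand":1}]'
python3 w.py w3
python3 - <<'E'
from h import *
go((.474,.059,.061),(-.286,-.958))
E
```

```text
t: 4.38
eef_pos: [0.4728, 0.0594, 0.1506]
tool_rot: [0.102, -0.099, -0.7, 0.7]
contact_force: [0.6, 0.4, 0.5]
gripper_width: 0.998
[0.4728 0.0594 0.1506]
empty_pan_grip {'xy': [252.5, 201.5], 'score': 0.72} [0.4753 0.0603 0.08  ]
empty_pan {'xy': [259.3, 71.6], 'score': 0.82} [0.5737 0.0251 0.035 ]
wax_pan_grip {'xy': [434.5, 165.4], 'score': 0.94} [ 0.4634 -0.0897  0.08  ]
wax_pan {'xy': [420.5, 35.2], 'score': 0.8} [ 0.5636 -0.1151  0.035 ]
linear [0.0005 0.0914 0.0008] dr [ 0.04  0.19 -0.11]
```

View pics/w3.png

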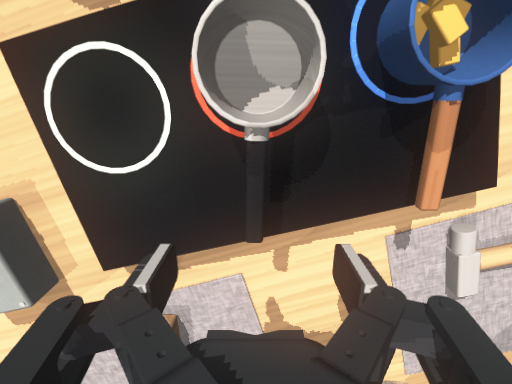

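The handle runs from (257,130) to (255,240), midway between the fingers and aligned with them. Descend and close.

```bash
python3 -m crank '[{"linear":[0,0.04,0.001],"dr":[0,0,0],"hand":1},{"linear":[0,0.08,0.001],"dr":[0,0,0],"hand":1},{"linear":[0,0.09,0.001],"dr":[0,0,0],"hand":1},{"linear":[0,0.09,0.001],"dr":[0,0,0],"hand":0},{"linear":[0,0.09,0.001],"dr":[0,0,0],"hand":-1},{"linear":[0,0.09,0.001],"dr":[0,0,0],"hand":-1},{"linear":[0,0.09,0.001],"dr":[0,0,0],"hand":-1},{"linear":[0,0.09,0.001],"dr":[0,0,0],"hand":-1},{"linear":[0,0.09,0.001],"dr":[0,0,0],"hand":-1},{"linear":[0,0.09,0.001],"dr":[0,0,0],"hand":-1}]' 40
python3 w.py w4
python3 - <<'E'
from h import *
p,R=pose(); print(R.T@np.array([.582-.575,.1684-.0265,0]), bot.get_obs()["torque"])
E
```

```text
t: 5.62
eef_pos: [0.4741, 0.0587, 0.0622]
tool_rot: [-0.1, 0.102, 0.7, -0.7]
contact_force: [-1.2, -0.8, 4.5]
gripper_width: 0.18
[0.4741 0.0587 0.0622]
empty_pan_grip {'xy': [254.0, 263.6], 'score': 0.7} [0.4738 0.0589 0.08  ]
empty_pan {'xy': [257.7, 56.5], 'score': 0.67} [0.5751 0.0269 0.035 ]
wax_pan_grip {'xy': [257.2, 56.7], 'score': 0.63} [0.5687 0.0295 0.08  ]
[ 3.33836742e-02 -9.72308082e-06 -1.38094678e-01] [-0.26733132  0.15385498 -0.07386167]
```

```bash
python3 -m crank '[{"linear":[0.003,0,-0.01],"dr":[0,0,0],"hand":-1},{"linear":[0.007,0,-0.028],"dr":[0,0,0],"hand":-1},{"linear":[0.011,0,-0.047],"dr":[0,0,0],"hand":-1},{"linear":[0.016,0,-0.066],"dr":[0,0,0],"hand":-1},{"linear":[0.02,0,-0.085],"dr":[0,0,0],"hand":-1},{"linear":[0.025,0,-0.104],"dr":[0,0,0],"hand":-1},{"linear":[0.029,0,-0.121],"dr":[0,0,0],"hand":-1},{"linear":[0.032,0,-0.133],"dr":[0,0,0],"hand":-1},{"linear":[0.033,0,-0.138],"dr":[0,0,0],"hand":-1},{"linear":[0.033,0,-0.138],"dr":[0,0,0],"hand":-1}]'
python3 w.py w5
cat > pk.py <<'E'
import sys
from h import *
from scipy.optimize import least_squares
# pan centre from rim circle (outer silhouette) at z=.095, in top & scene via cut_out of pan
n=sys.argv[1]
for c in ("top","scene"):
    im=bot.read_camera(c); cv2.imwrite(f"pics/{c}_{sys.argv[2]}.png",im)
    r=bot.place_of(c,n)
    for q in r[:2]: print(c,n,q["xy"],q["score"],atz(ray(c,q["xy"]),.035))
E
python3 pk.py empty_pan 1
```

```text
t: 6.85
eef_pos: [0.481, 0.2012, 0.0616]
tool_rot: [-0.1, 0.101, 0.7, -0.7]
contact_force: [-1.4, -0.4, 8.4]
gripper_width: 0.179
[0.481  0.2012 0.0616]
empty_pan_grip {'xy': [254.6, 259.8], 'score': 0.93} [0.4832 0.2004 0.08  ]
empty_pan {'xy': [256.4, 52.6], 'score': 0.76} [0.584  0.1697 0.035 ]
wax_pan {'xy': [51.6, 266.2], 'score': 0.64} [0.492  0.3527 0.035 ]
park_mark {'xy': [257.2, 51.4], 'score': 0.23} [0.5845 0.1691 0.035 ]
wait_mark {'xy': [257.4, 55.9], 'score': 0.44} [0.5822 0.1697 0.035 ]
top empty_pan [397.8, 221.7] 0.75 [ 0.4786808 -0.372059   0.035    ]
top empty_pan [207.2, 179.0] 0.73 [0.58510964 0.16899594 0.035     ]
scene empty_pan [315.4, 217.0] 0.9 [0.59051627 0.16293681 0.035     ]
```

View pics/w5.png

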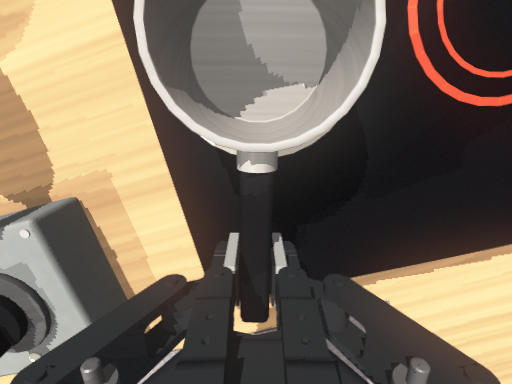

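The pan is centred in the wrist view (rim bottom at (258,152)). The white ring is hidden by the pan, and the orange ring shows at (470,50). I check the rim circle geometrically.

Run:
```python
from h import *
from scipy.optimize import least_squares
def fit(cam,uv,z,r):
    P=np.array([atz(ray(cam,u),z)[:2] for u in uv]); return least_squares(lambda q:np.hypot(*(P-q).T)-r,P.mean(0)).x
print("wrist rim",fit("wrist",[(258,152),(205,137),(310,137),(141,50),(381,50),(136,20),(386,20)],.095,.045))
im=cv2.imread("pics/top_1.png")
for c,b in(("top",(175,150,337,248)),("scene",(180,160,350,250))):
    im=cv2.imread(f"pics/{c}_1.png"); h=cv2.cvtColor(im,cv2.COLOR_BGR2HSV).astype(int);m=(h[...,1]<45)&(h[...,2]>170); m[:,:b[0]]=0;m[:,b[2]:]=0;m[:b[1]]=0;m[b[3]:]=0
    o=((h[...,0]<12)|(h[...,0]>172))&(h[...,1]>150)&(h[...,2]>110); o[:,:b[0]]=0;o[:,b[2]:]=0;o[:b[1]]=0;o[b[3]:]=0
    P=np.array([atz(ray(c,(x,y)),.035)[:2] for y,x in zip(*np.nonzero(o))])
    print(c,"orange",least_squares(lambda q:np.hypot(*(P-q[:2]).T)-q[2],[*P.mean(0),.05],loss="soft_l1",f_scale=.002).x)
    r=bot.cut_out(c,"empty_pan")
    for q in r[:2]: print(c,q["score"],q["extent"])
s=np.hstack([cv2.resize(cv2.imread("pics/top_1.png")[140:230,165:255],None,fx=4,fy=4),cv2.resize(cv2.imread("pics/scene_1.png")[170:260,270:360],None,fx=4,fy=4)])
cv2.imwrite("pics/c1.png",s)
```

```text
wrist rim [0.58315855 0.16858754]
top orange [0.57498097 0.02822876 0.05347267]
top 0.74 [187.3, 161.2, 222.2, 206.2]
scene orange [0.57466857 0.02799988 0.0530277 ]
scene 0.69 [302.7, 172.1, 342.0, 230.3]
```

View pics/c1.png

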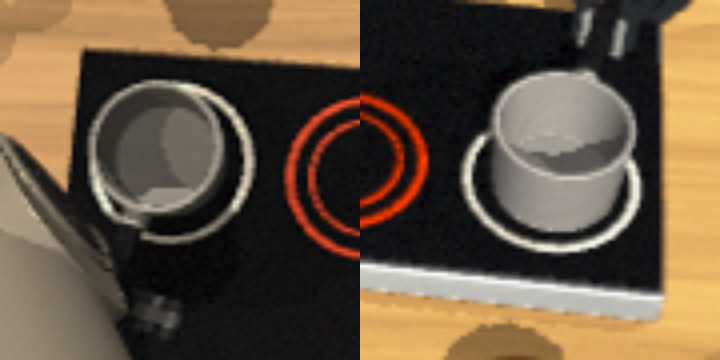

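The pan sits inside the white ring in both crops, and the rim fit puts it 1–2 mm from the ring centre. Release, rise, move to the blue handle.

```bash
python3 -m crank '[{"linear":[0,0,0],"dr":[0,0,0],"hand":0},{"linear":[0,0,0],"dr":[0,0,0],"hand":1},{"linear":[0,0,0],"dr":[0,0,0],"hand":1},{"linear":[0,0,0],"dr":[0,0,0],"hand":1},{"linear":[0,0,0],"dr":[0,0,0],"hand":1},{"linear":[0,0,0],"dr":[0,0,0],"hand":1},{"linear":[0,-0.03,0],"dr":[0,0,0],"hand":1},{"linear":[0,-0.07,0],"dr":[0,0,0],"hand":1},{"linear":[0,-0.1,0],"dr":[0,0,0],"hand":1},{"linear":[0,-0.1,0],"dr":[0,0,0],"hand":1}]'
python3 - <<'E'
from h import *
go((.4634,-.0885,.15),(-.245,-.97))
E
```

```text
t: 8.38
eef_pos: [0.4842, 0.2025, 0.1672]
tool_rot: [-0.098, 0.104, 0.702, -0.698]
contact_force: [0.0, 0.8, -0.1]
gripper_width: 0.997
linear [-0.0621  0.0158  0.2851] dr [ 0.38 -2.23 -0.43]
```

```bash
python3 -m crank '[{"linear":[-0.062,0.015,0.285],"dr":[0,-2.2,0],"hand":1},{"linear":[-0.062,0.015,0.285],"dr":[0,-2.2,0],"hand":1},{"linear":[-0.062,0.015,0.285],"dr":[0,-2.2,0],"hand":1},{"linear":[-0.062,0.015,0.285],"dr":[0,-2.2,0],"hand":1},{"linear":[-0.062,0.015,0.285],"dr":[0,-2.2,0],"hand":1},{"linear":[-0.062,0.015,0.285],"dr":[0,-2.2,0],"hand":1},{"linear":[-0.062,0.015,0.285],"dr":[0,-2.2,0],"hand":1},{"linear":[-0.062,0.015,0.285],"dr":[0,-2.2,0],"hand":1},{"linear":[-0.062,0.015,0.285],"dr":[0,-2.2,0],"hand":1},{"linear":[-0.062,0.015,0.285],"dr":[0,-2.2,0],"hand":1}]'
python3 w.py w6
python3 - <<'E'
from h import *
go((.4634,-.0885,.061),(-.245,-.97))
E
```

```text
t: 9.22
eef_pos: [0.4598, -0.09, 0.1461]
tool_rot: [-0.088, 0.087, 0.702, -0.702]
contact_force: [-0.8, 1.2, 0.1]
gripper_width: 0.998
[ 0.4598 -0.09    0.1461]
wax_pan_grip {'xy': [253.8, 202.6], 'score': 0.62} [ 0.4628 -0.0902  0.08  ]
wax_pan {'xy': [255.4, 70.1], 'score': 0.88} [ 0.5639 -0.1172  0.035 ]
heat_mark {'xy': [95.8, 105.1], 'score': 0.86} [0.5718 0.0285 0.035 ]
linear [-0.003   0.0853 -0.002 ] dr [ 0.    0.06 -0.  ]
```

View pics/w6.png

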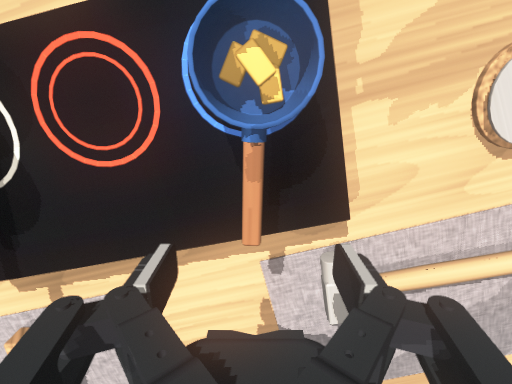

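The blue pan's handle runs from (255,140) to (251,243), midway between the fingers. The orange ring is free at (95,100). Descend and grip.

```bash
python3 -m crank '[{"linear":[-0.003,0.04,0],"dr":[0,0,0],"hand":1},{"linear":[-0.003,0.075,0],"dr":[0,0,0],"hand":1},{"linear":[-0.003,0.085,0],"dr":[0,0,0],"hand":1},{"linear":[-0.003,0.085,0],"dr":[0,0,0],"hand":0},{"linear":[-0.003,0.085,0],"dr":[0,0,0],"hand":-1},{"linear":[-0.003,0.085,0],"dr":[0,0,0],"hand":-1},{"linear":[-0.003,0.085,0],"dr":[0,0,0],"hand":-1},{"linear":[-0.003,0.085,0],"dr":[0,0,0],"hand":-1},{"linear":[-0.003,0.085,0],"dr":[0,0,0],"hand":-1},{"linear":[-0.003,0.085,0],"dr":[0,0,0],"hand":-1}]' 40
python3 w.py w7
cat > rim.py <<'E'
import sys
from h import *
from scipy.optimize import least_squares
# blue pan rim: blue pixels' outer silhouette in the wrist picture, lower arc
im=cv2.imread(f"pics/{sys.argv[1]}.png");h=cv2.cvtColor(im,cv2.COLOR_BGR2HSV).astype(int)
m=((h[...,0]>95)&(h[...,0]<125)&(h[...,1]>120)).astype(np.uint8)
k,l,st,_=cv2.connectedComponentsWithStats(m); m=l==1+st[1:,4].argmax()
ys,xs=np.nonzero(m); uv=[]
for x in range(xs.min()+4,xs.max()-3,6):
    c=ys[xs==x]; 
    if len(c): uv.append((x,c.max()))
P=np.array([atz(ray("wrist",u),.095)[:2] for u in uv])
f=least_squares(lambda q:np.hypot(*(P-q).T)-.045,P.mean(0)+[.05,0],loss="soft_l1",f_scale=.001)
print("rim centre",f.x,"res",np.round(np.median(abs(f.fun)),4),len(uv),xs.min(),xs.max(),ys.max())
p,R=pose(); d=np.array([.5749,.0281])-f.x; print("to heat",d,"tool",R.T@[*d,0])
E
python3 rim.py w7
```

```text
t: 10.45
eef_pos: [0.4634, -0.0912, 0.0622]
tool_rot: [0.087, -0.088, -0.702, 0.702]
contact_force: [-1.8, 0.3, 4.0]
gripper_width: 0.177
[ 0.4634 -0.0912  0.0622]
wax_pan_grip {'xy': [256.7, 262.4], 'score': 0.85} [ 0.4634 -0.0925  0.08  ]
wax_pan {'xy': [251.0, 60.9], 'score': 0.78} [ 0.5642 -0.1148  0.035 ]
heat_mark {'xy': [21.9, 111.3], 'score': 0.7} [0.5726 0.0277 0.035 ]
rim centre [ 0.56331959 -0.11640821] res 0.0007 40 132 378 177
to heat [0.01158041 0.14450821] tool [ 2.42361279e-02 -1.65798336e-05 -1.42931237e-01]
```

```bash
python3 -m crank '[{"linear":[0.002,0,-0.01],"dr":[0,0,0],"hand":-1},{"linear":[0.005,0,-0.028],"dr":[0,0,0],"hand":-1},{"linear":[0.008,0,-0.047],"dr":[0,0,0],"hand":-1},{"linear":[0.011,0,-0.066],"dr":[0,0,0],"hand":-1},{"linear":[0.015,0,-0.085],"dr":[0,0,0],"hand":-1},{"linear":[0.018,0,-0.104],"dr":[0,0,0],"hand":-1},{"linear":[0.021,0,-0.122],"dr":[0,0,0],"hand":-1},{"linear":[0.023,0,-0.136],"dr":[0,0,0],"hand":-1},{"linear":[0.024,0,-0.142],"dr":[0,0,0],"hand":-1},{"linear":[0.024,0,-0.142],"dr":[0,0,0],"hand":-1}]'
python3 w.py w8; python3 rim.py w8; python3 pk.py wax_pan 2;  python3 pk.py empty_pan 2
```

```text
t: 11.68
eef_pos: [0.4751, 0.0531, 0.0619]
tool_rot: [-0.087, 0.088, 0.702, -0.702]
contact_force: [-1.0, 0.1, 6.0]
gripper_width: 0.176
[0.4751 0.0531 0.0619]
empty_pan {'xy': [26.6, 113.2], 'score': 0.73} [0.5823 0.1695 0.035 ]
wax_pan_grip {'xy': [255.6, 262.2], 'score': 0.86} [0.4755 0.0522 0.08  ]
wax_pan {'xy': [253.4, 58.6], 'score': 0.65} [0.5767 0.028  0.035 ]
rim centre [0.57597114 0.02666655] res 0.0003 41 131 381 177
to heat [-0.00107114  0.00143345] tool [ 1.38925926e-03 -4.42818764e-07 -1.12786389e-03]
top wax_pan [257.7, 184.8] 0.82 [0.57237948 0.02522797 0.035     ]
top wax_pan [217.0, 120.2] 0.46 [0.75822236 0.14880667 0.035     ]
scene wax_pan [264.7, 208.6] 0.57 [0.57316386 0.02857609 0.035     ]
top empty_pan [206.8, 179.7] 0.92 [0.58307284 0.17004373 0.035     ]
scene empty_pan [275.8, 173.0] 0.74 [0.43920053 0.05044195 0.035     ]
scene empty_pan [318.8, 216.2] 0.65 [0.58714805 0.17183311 0.035     ]
```

```bash
python3 -m crank '[{"linear":[0,0,0],"dr":[0,0,0],"hand":0},{"linear":[0,0,0],"dr":[0,0,0],"hand":1},{"linear":[0,0,0],"dr":[0,0,0],"hand":1},{"linear":[0,0,0],"dr":[0,0,0],"hand":1},{"linear":[0,0,0],"dr":[0,0,0],"hand":1},{"linear":[0,0,0],"dr":[0,0,0],"hand":1},{"linear":[0,-0.03,0],"dr":[0,0,0],"hand":1},{"linear":[0,-0.07,0],"dr":[0,0,0],"hand":1},{"linear":[0,-0.11,0],"dr":[0,0,0],"hand":1},{"linear":[0,-0.11,0],"dr":[0,0,0],"hand":1}]'
python3 - <<'E'
from h import *
go((.476,-.378,.14))
E
```

```text
t: 13.32
eef_pos: [0.4786, 0.0534, 0.1781]
tool_rot: [-0.084, 0.091, 0.703, -0.7]
contact_force: [0.9, -0.9, 0.0]
gripper_width: 0.996
linear [-0.103   0.0372  0.4191] dr [ 0.28 -0.   -0.6 ]
```

```bash
python3 -m crank '[{"linear":[-0.1,0,0.419],"dr":[0,0,0],"hand":1},{"linear":[-0.1,0,0.419],"dr":[0,0,0],"hand":1},{"linear":[-0.1,0,0.419],"dr":[0,0,0],"hand":1},{"linear":[-0.1,0,0.419],"dr":[0,0,0],"hand":1},{"linear":[-0.1,0,0.419],"dr":[0,0,0],"hand":1},{"linear":[-0.1,0,0.419],"dr":[0,0,0],"hand":1},{"linear":[-0.1,0.01,0.419],"dr":[0,0,0],"hand":1},{"linear":[-0.1,0.03,0.419],"dr":[0,0,0],"hand":1},{"linear":[-0.1,0.03,0.419],"dr":[0,0,0],"hand":1},{"linear":[-0.1,0.03,0.419],"dr":[0,0,0],"hand":1}]'
cat > l.py <<'E'
import sys
from h import *
np.set_printoptions(precision=4,suppress=True)
p=pose(); im=bot.read_camera("wrist"); cv2.imwrite(f"pics/{sys.argv[1]}.png",im); print(p[0])
rs=[]
for n,z in(("pan_lid_grip",.042),("pan_lid",.008),("coaster",0.)):
    for r in bot.place_of("wrist",n)[:1]: print(n,r,atz(ray("wrist",r["xy"],p),z)); rs.append(ray("wrist",r["xy"],p))
bot.read_camera("top");bot.read_camera("scene")
print(tri([rs[0]]+[ray(c,bot.place_of(c,"pan_lid_grip")[0]["xy"]) for c in("top","scene")]))
go((.476,-.378,.023))
E
python3 l.py w9
```

```text
t: 14.15
eef_pos: [0.4684, -0.3637, 0.1442]
tool_rot: [0.087, -0.087, -0.702, 0.702]
contact_force: [2.1, 0.1, 0.3]
gripper_width: 0.999
[ 0.4684 -0.3637  0.1442]
pan_lid_grip {'xy': [269.0, 181.2], 'score': 0.92} [ 0.4756 -0.3796  0.042 ]
pan_lid {'xy': [260.8, 170.4], 'score': 0.88} [ 0.4795 -0.3734  0.008 ]Traceback (most recent call last):
  File "l.py", line 9, in <module>
    print(tri([rs[0]]+[ray(c,bot.place_of(c,"pan_lid_grip")[0]["xy"]) for c in("top","scene")]))
                             ~~~~~~~~~~~~~~~~~~~~~~~~~~~~~~^^^
IndexError: list index out of range
```

View pics/w9.png

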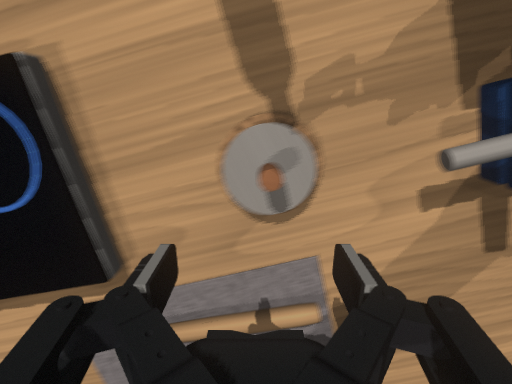

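The lid is sharp-free of obstacles: disc centre (271,168), knob (271,177).

Run:
```python
from h import *
for u,z in(((271,168.5),.018),((271,176),.053)): print(atz(ray("wrist",u),z))
go((.476,-.379,.024))
```

```text
[ 0.48225622 -0.38029473  0.018     ]
[ 0.48403379 -0.37869272  0.053     ]
linear [-0.011   0.1207  0.017 ] dr [ 0.05 -0.   -0.01]
```

```bash
python3 -m crank '[{"linear":[-0.004,0.02,0.009],"dr":[0,0,0],"hand":1},{"linear":[-0.011,0.04,0.017],"dr":[0,0,0],"hand":1},{"linear":[-0.011,0.04,0.017],"dr":[0,0,0],"hand":1},{"linear":[-0.011,0.04,0.017],"dr":[0,0,0],"hand":1},{"linear":[-0.011,0.04,0.017],"dr":[0,0,0],"hand":1}]'
python3 - <<'E'
from h import *
p=pose(); im=bot.read_camera("wrist"); cv2.imwrite("pics/w10.png",im); print(p[0],pose()[0])
for n,z in(("pan_lid_grip",.042),("pan_lid",.008)):
    for r in bot.place_of("wrist",n)[:1]: print(n,r,atz(ray("wrist",r["xy"],p),z))
r=bot.cut_out("wrist","pan_lid")[0]; (c,ax,an)=cv2.fitEllipse(max(cv2.findContours(r["pixels"].astype(np.uint8),0,2)[0],key=len)); print(c,ax,atz(ray("wrist",c,p),.018))
go((.476,-.379,.024))
E
```

```text
t: 14.92
eef_pos: [0.476, -0.3797, 0.1055]
tool_rot: [-0.087, 0.087, 0.702, -0.702]
contact_force: [-0.0, 0.1, 0.0]
gripper_width: 0.998
[ 0.47597253 -0.37969777  0.10549584] [ 0.47607087 -0.38003145  0.10583793]
pan_lid_grip {'xy': [250.6, 206.6], 'score': 0.89} [ 0.4772462  -0.37683219  0.042     ]
pan_lid {'xy': [248.2, 193.6], 'score': 0.63} [ 0.47774645 -0.37413946  0.008     ]
(251.536865234375, 190.92642211914062) (101.56787872314453, 106.3975830078125) [ 0.4826032  -0.37870038  0.018     ]
linear [ 0.0004  0.0818 -0.0016] dr [-0.02  0.   -0.09]
```

```bash
python3 -m crank '[{"linear":[-0.002,0.035,-0.002],"dr":[0,0,0],"hand":1},{"linear":[-0.002,0.07,-0.002],"dr":[0,0,0],"hand":1},{"linear":[-0.002,0.081,-0.002],"dr":[0,0,0],"hand":1},{"linear":[-0.002,0.081,-0.002],"dr":[0,0,0],"hand":0},{"linear":[-0.002,0.081,-0.002],"dr":[0,0,0],"hand":-1},{"linear":[-0.002,0.081,-0.002],"dr":[0,0,0],"hand":-1},{"linear":[-0.002,0.081,-0.002],"dr":[0,0,0],"hand":-1},{"linear":[-0.002,0.081,-0.002],"dr":[0,0,0],"hand":-1},{"linear":[-0.002,0.081,-0.002],"dr":[0,0,0],"hand":-1},{"linear":[-0.002,0.081,-0.002],"dr":[0,0,0],"hand":-1}]' 50
python3 -m crank '[{"linear":[0,-0.02,0],"dr":[0,0,0],"hand":-1},{"linear":[0,-0.06,0],"dr":[0,0,0],"hand":-1},{"linear":[0,-0.1,0],"dr":[0,0,0],"hand":-1},{"linear":[0,-0.13,0],"dr":[0,0,0],"hand":-1},{"linear":[0,-0.15,0],"dr":[0,0,0],"hand":-1},{"linear":[0,-0.15,0],"dr":[0,0,0],"hand":-1},{"linear":[0,-0.15,0],"dr":[0,0,0],"hand":-1}]'
python3 - <<'E'
from h import *
p=pose(); im=bot.read_camera("wrist"); cv2.imwrite("pics/w11.png",im)
for n in("pan_lid_grip","pan_lid"):
    for r in bot.place_of("wrist",n)[:1]:
        q=atz(ray("wrist",r["xy"],p),p[0][2]+.019-(.034 if n=="pan_lid" else 0)); print(n,r,q,p[1].T@(q-p[0]))
go((.575,.0275,.20))
E
```

```text
t: 15.95
eef_pos: [0.4787, -0.3801, 0.0254]
tool_rot: [0.087, -0.088, -0.701, 0.702]
contact_force: [-0.1, 1.2, 6.7]
gripper_width: 0.238
t: 16.53
eef_pos: [0.4783, -0.3799, 0.1753]
tool_rot: [0.086, -0.088, -0.701, 0.702]
contact_force: [-0.8, -0.5, -1.9]
gripper_width: 0.24
pan_lid_grip {'xy': [252.7, 261.9], 'score': 0.83} [ 0.47973856 -0.37944319  0.19432181] [-0.00137891 -0.01899659 -0.00078319]
pan_lid {'xy': [252.1, 234.0], 'score': 0.9} [ 0.4790202  -0.3786545   0.16032181] [-0.00038111  0.01499975 -0.00140869]
linear [ 0.0044 -0.0275 -0.418 ] dr [0.05 0.   0.15]
```

View pics/w11.png

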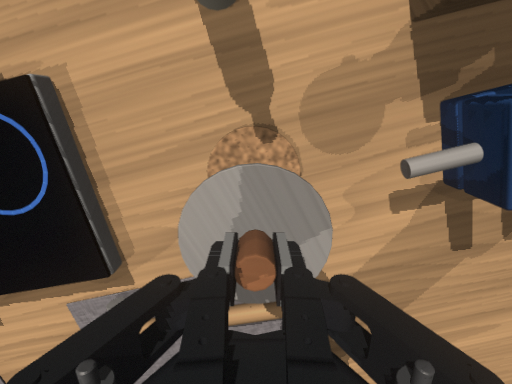

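The lid is gripped by its knob, with the disc level and centred on the fingers (179–332 px wide). Move behind the blue pan and look.

```bash
python3 -m crank '[{"linear":[0.04,-0.01,-0.04],"dr":[0,0,0],"hand":-1},{"linear":[0.07,-0.02,-0.08],"dr":[0,0,0],"hand":-1},{"linear":[0.106,-0.025,-0.12],"dr":[0,0,0],"hand":-1},{"linear":[0.106,-0.025,-0.16],"dr":[0,0,0],"hand":-1},{"linear":[0.106,-0.025,-0.2],"dr":[0,0,0],"hand":-1},{"linear":[0.106,-0.025,-0.24],"dr":[0,0,0],"hand":-1},{"linear":[0.106,-0.025,-0.28],"dr":[0,0,0],"hand":-1},{"linear":[0.106,-0.025,-0.32],"dr":[0,0,0],"hand":-1},{"linear":[0.106,-0.025,-0.36],"dr":[0,0,0],"hand":-1},{"linear":[0.106,-0.025,-0.395],"dr":[0,0,0],"hand":-1}]'
python3 -m crank '[{"linear":[0,0,0],"dr":[0,0,0],"hand":-1},{"linear":[0,0,0],"dr":[0,0,0],"hand":-1},{"linear":[0,0,0],"dr":[0,0,0],"hand":-1}]'
python3 - <<'E'
from h import *
from scipy.optimize import least_squares
p=pose(); im=bot.read_camera("wrist"); cv2.imwrite("pics/w12.png",im); 
for n in("wax_pan",):
    for r in bot.place_of("wrist",n)[:1]: print(n,r,atz(ray("wrist",r["xy"],p),.035))
h=cv2.cvtColor(im,cv2.COLOR_BGR2HSV).astype(int)
m=((h[...,0]>95)&(h[...,0]<125)&(h[...,1]>110)).astype(np.uint8)
ys,xs=np.nonzero(m); print(xs.min(),xs.max(),ys.min(),ys.max())
# disc of lid: top arc + sides
uv=[(179,233)]
for c in("top","scene"):
    bot.read_camera(c)
    for n in("wax_pan","empty_pan"):
        for r in bot.place_of(c,n)[:1]: print(c,n,r,atz(ray(c,r["xy"]),.035))
go((.575,.0275,.20))
E
```

```text
t: 17.52
eef_pos: [0.4675, 0.0175, 0.1975]
tool_rot: [0.088, -0.087, -0.702, 0.702]
contact_force: [1.4, -0.6, -0.8]
gripper_width: 0.238
t: 17.77
eef_pos: [0.4674, 0.015, 0.1974]
tool_rot: [0.088, -0.086, -0.701, 0.702]
contact_force: [-0.4, -1.5, -1.0]
gripper_width: 0.237
wax_pan {'xy': [215.8, 80.7], 'score': 0.67} [0.5765983  0.02879963 0.035     ]
155 408 0 139
top wax_pan {'xy': [356.5, 283.5], 'score': 0.72} [ 0.30523499 -0.25550009  0.035     ]
top empty_pan {'xy': [208.1, 180.1], 'score': 0.67} [0.58202387 0.16628338 0.035     ]
scene wax_pan {'xy': [266.8, 208.6], 'score': 0.66} [0.57270976 0.03415726 0.035     ]
linear [-0.1004 -0.0014 -0.0385] dr [-0.01  0.   -0.01]
```

View pics/w12.png

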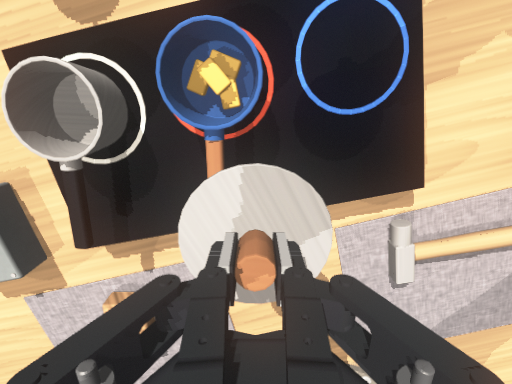

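Both pans are on their rings in this view: empty (55,105), blue (210,72). I fit the pan rim and lid disc circles in this picture.

Run:
```python
from h import *
from scipy.optimize import least_squares
p=pose(); im=cv2.imread("pics/w12.png"); h=cv2.cvtColor(im,cv2.COLOR_BGR2HSV).astype(int)
def fit(uv,z,r):
    P=np.array([atz(ray("wrist",u,p),z)[:2] for u in uv]); f=least_squares(lambda q:np.hypot(*(P-q).T)-r,P.mean(0),loss="soft_l1",f_scale=.001); return f.x,np.median(abs(f.fun))
m=((h[...,0]>95)&(h[...,0]<125)&(h[...,1]>110)).astype(np.uint8); m[:,280:]=0
c=cv2.convexHull(max(cv2.findContours(m,0,1)[0],key=len))[:,0]; c=[u for u in c if u[1]<110]
a=fit(c,.095,.045); print("rim",a)
disc=[(179,233),(332,233),(256,164),(205,180),(308,181),(183,210),(328,210)]
b=fit(disc,p[0][2]-.0074,.048); print("disc",b,"tool offset",p[1].T@[*(b[0]-p[0][:2]),0])
d=a[0]-b[0]; print("shift lid->pan",d,p[1].T@[*d,0], "pred TCP",p[0][:2]+d, p[0])
```

```text
rim (array([0.57722484, 0.02678169]), np.float64(0.0001145103528975705))
disc (array([0.46791437, 0.01421636]), np.float64(0.0004545631299982117)) tool offset [1.46060186e-04 4.94463932e-08 7.95817394e-04]
shift lid->pan [0.10931047 0.01256533] [-1.02839460e-01  1.12479942e-05 -3.91243200e-02] pred TCP [0.57756258 0.02751694] [0.46825211 0.01495161 0.19862543]
```

```bash
python3 -m crank '[{"linear":[-0.025,0,-0.01],"dr":[0,0,0],"hand":-1},{"linear":[-0.06,0,-0.025],"dr":[0,0,0],"hand":-1},{"linear":[-0.09,0,-0.035],"dr":[0,0,0],"hand":-1},{"linear":[-0.1025,0,-0.039],"dr":[0,0,0],"hand":-1},{"linear":[-0.1025,0,-0.039],"dr":[0,0,0],"hand":-1},{"linear":[-0.1025,0.02,-0.039],"dr":[0,0,0],"hand":-1},{"linear":[-0.1025,0.04,-0.039],"dr":[0,0,0],"hand":-1},{"linear":[-0.1025,0.06,-0.039],"dr":[0,0,0],"hand":-1},{"linear":[-0.1025,0.068,-0.039],"dr":[0,0,0],"hand":-1},{"linear":[-0.1025,0.068,-0.039],"dr":[0,0,0],"hand":-1}]'
python3 - <<'E'
from h import *
go((.577,.0273,.1064))
E
```

```text
t: 19.0
eef_pos: [0.5749, 0.0277, 0.1287]
tool_rot: [0.089, -0.086, -0.701, 0.702]
contact_force: [-0.1, 0.2, -0.6]
gripper_width: 0.239
linear [-0.0022  0.0222 -0.0001] dr [-0.11 -0.    0.25]
```

```bash
python3 -m crank '[{"linear":[-0.001,0.004,0],"dr":[0,0,0],"hand":-1},{"linear":[-0.001,0.008,0],"dr":[0,0,0],"hand":-1},{"linear":[-0.001,0.012,0],"dr":[0,0,0],"hand":-1},{"linear":[-0.001,0.016,0],"dr":[0,0,0],"hand":-1},{"linear":[-0.001,0.019,0],"dr":[0,0,0],"hand":-1},{"linear":[-0.001,0.021,0],"dr":[0,0,0],"hand":-1},{"linear":[-0.001,0.023,0],"dr":[0,0,0],"hand":-1},{"linear":[-0.001,0.023,0],"dr":[0,0,0],"hand":-1}]'
```

```text
t: 19.67
eef_pos: [0.578, 0.028, 0.1072]
tool_rot: [0.088, -0.087, -0.702, 0.702]
contact_force: [-0.2, -0.6, 0.2]
gripper_width: 0.237
```

No contact 6 mm early, so the plug is inside the rim. Lower the last millimetre or two and release.

```bash
python3 -m crank '[{"linear":[0,0.001,0],"dr":[0,0,0],"hand":-1},{"linear":[0,0.002,0],"dr":[0,0,0],"hand":-1},{"linear":[0,0.002,0],"dr":[0,0,0],"hand":-1}]'
python3 -m crank '[{"linear":[0,0,0],"dr":[0,0,0],"hand":-0.4},{"linear":[0,0,0],"dr":[0,0,0],"hand":0},{"linear":[0,0,0],"dr":[0,0,0],"hand":1},{"linear":[0,0,0],"dr":[0,0,0],"hand":1},{"linear":[0,0,0],"dr":[0,0,0],"hand":1},{"linear":[0,0,0],"dr":[0,0,0],"hand":1},{"linear":[0,-0.03,0],"dr":[0,0,0],"hand":1},{"linear":[0,-0.07,0],"dr":[0,0,0],"hand":1},{"linear":[0,-0.11,0],"dr":[0,0,0],"hand":1},{"linear":[0,-0.11,0],"dr":[0,0,0],"hand":1}]'
python3 - <<'E'
from h import *
p=pose(); cv2.imwrite("pics/w13.png",bot.read_camera("wrist"))
im={c:bot.read_camera(c) for c in("top","scene")}
s=np.hstack([cv2.resize(im["top"][140:230,165:315],None,fx=2.6,fy=4),cv2.resize(im["scene"][160:250,230:350],None,fx=3.2,fy=4)])
cv2.imwrite("pics/c2.png",s)
for n,z in(("pan_lid_grip",.123),("pan_lid",.089),("wax_pan",.035),("empty_pan",.035)):
    for c in("wrist","top","scene"):
        for r in bot.place_of(c,n)[:1]: print(c,n,np.round(r["xy"]),r["score"],atz(ray(c,r["xy"],p),z))
for c in("top","scene"):
    for r in bot.place_of(c,"knob_grip")[:3]: print(c,r,atz(ray(c,r["xy"]),.087))
    for r in bot.place_of(c,"switch_box")[:1]: print(c,r,atz(ray(c,r["xy"]),.0))
E
```

```text
t: 19.92
eef_pos: [0.5784, 0.0281, 0.1066]
tool_rot: [0.087, -0.088, -0.702, 0.702]
contact_force: [-3.4, -1.2, 6.3]
gripper_width: 0.235
t: 20.75
eef_pos: [0.5828, 0.0288, 0.2237]
tool_rot: [-0.083, 0.092, 0.703, -0.701]
contact_force: [2.0, 0.3, 0.2]
gripper_width: 1.001
wrist pan_lid_grip [258. 203.] 0.66 [0.57334498 0.02838662 0.123     ]
scene pan_lid_grip [264. 185.] 0.82 [0.5676131  0.02501328 0.123     ]
scene pan_lid [268. 196.] 0.87 [0.57351905 0.03685224 0.089     ]
scene wax_pan [267. 209.] 0.83 [0.57509184 0.03433185 0.035     ]
wrist empty_pan [151. 197.] 0.79 [0.58469488 0.1673782  0.035     ]
top empty_pan [208. 180.] 0.82 [0.58089295 0.16566051 0.035     ]
scene empty_pan [316. 219.] 0.7 [0.5964025  0.16340754 0.035     ]
top {'xy': [121.2, 212.9], 'score': 0.67} [0.47864344 0.39134935 0.087     ]
top {'xy': [206.5, 179.6], 'score': 0.63} [0.57560998 0.16256138 0.087     ]
top {'xy': [175.1, 285.3], 'score': 0.22} [0.29243623 0.23379343 0.087     ]
top {'xy': [133.5, 214.8], 'score': 0.65} [0.47866027 0.38785129 0.        ]
scene {'xy': [402.3, 179.5], 'score': 0.48} [0.48641626 0.38902055 0.087     ]
scene {'xy': [332.4, 174.9], 'score': 0.68} [0.39978592 0.21880319 0.        ]
```

View pics/c2.png

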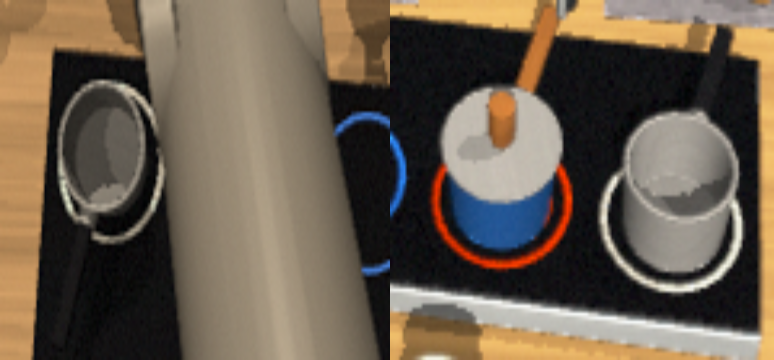

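The lid sits level on the blue pan inside the orange ring, and the empty pan is on the white ring. Now to the knob, estimated at about (0.481, 0.390).

Run:
```python
from h import *
go((.475,.385,.2)); print(bot.get_obs()["q"])
```

```text
linear [ 0.1876  0.0156 -0.3207] dr [ 0.   -0.   -0.01]
[ 0.01874066  0.34643996 -0.21967272  1.79558295  0.0875542   1.00889603
 -2.05354669]
```

```bash
python3 -m crank '[{"linear":[0.03,0,-0.04],"dr":[0,0,0],"hand":1},{"linear":[0.1876,0.012,-0.3207],"dr":[0,0,0],"hand":1},{"linear":[0.1876,0.012,-0.3207],"dr":[0,0,0],"hand":1},{"linear":[0.1876,0.012,-0.3207],"dr":[0,0,0],"hand":1},{"linear":[0.1876,0.012,-0.3207],"dr":[0,0,0],"hand":1},{"linear":[0.1876,0.012,-0.3207],"dr":[0,0,0],"hand":1},{"linear":[0.1876,0.012,-0.3207],"dr":[0,0,0],"hand":1},{"linear":[0.1876,0.012,-0.3207],"dr":[0,0,0],"hand":1},{"linear":[0.1876,0.012,-0.3207],"dr":[0,0,0],"hand":1},{"linear":[0.1876,0.012,-0.3207],"dr":[0,0,0],"hand":1}]'
python3 -m crank '[{"linear":[0,0,0],"dr":[0,0,0],"hand":1},{"linear":[0,0,0],"dr":[0,0,0],"hand":1}]'
cat > k.py <<'E'
import sys
from h import *
np.set_printoptions(precision=4,suppress=True)
p=pose(); im=bot.read_camera("wrist"); cv2.imwrite(f"pics/{sys.argv[1]}.png",im); print(p[0],np.degrees(np.arctan2(p[1][1,2],p[1][0,2])),np.array(bot.get_obs()["q"]))
for n,z in(("knob_grip",.087),("switch_box",0.)):
    for r in bot.place_of("wrist",n)[:2]: print(n,r,atz(ray("wrist",r["xy"],p),z))
for r in bot.cut_out("wrist","switch_box")[:1]:
    c=max(cv2.findContours(r["pixels"].astype(np.uint8),0,1)[0],key=len)
    q=cv2.approxPolyDP(c,8,True)[:,0]; print(r["extent"])
    for u in q: print(u,atz(ray("wrist",u,p),.05)[:2],atz(ray("wrist",u,p),0)[:2])
for r in bot.cut_out("wrist","knob_grip")[:1]:
    print("knob",r["score"],r["extent"]);
E
python3 k.py w14
```

```text
t: 22.53
eef_pos: [0.4696, 0.3947, 0.2038]
tool_rot: [-0.084, 0.082, 0.704, -0.7]
contact_force: [-1.3, 0.7, 0.8]
gripper_width: 1.0
t: 22.7
eef_pos: [0.4752, 0.3843, 0.2034]
tool_rot: [0.087, -0.087, -0.701, 0.702]
contact_force: [0.3, -0.3, 0.1]
gripper_width: 0.997
[0.4752 0.3843 0.2034] -104.19845545720125 [-0.5178  0.4234 -0.3461  1.724   0.1652  1.0235 -2.7424]
knob_grip {'xy': [248.9, 187.8], 'score': 0.95} [0.4767 0.3895 0.087 ]
switch_box {'xy': [251.6, 167.8], 'score': 0.56} [0.4766 0.3877 0.    ]
[190.8, 113.5, 304.2, 234.0]
[285 116] [0.5329 0.3365] [0.5295 0.3317]
[191 139] [0.5344 0.4397] [0.5313 0.4524]
[217 234] [0.4189 0.4451] [0.3962 0.4587]
[304 215] [0.4174 0.3386] [0.3946 0.3343]
knob 0.8 [229.6, 161.2, 270.8, 211.4]
```

View pics/w14.png

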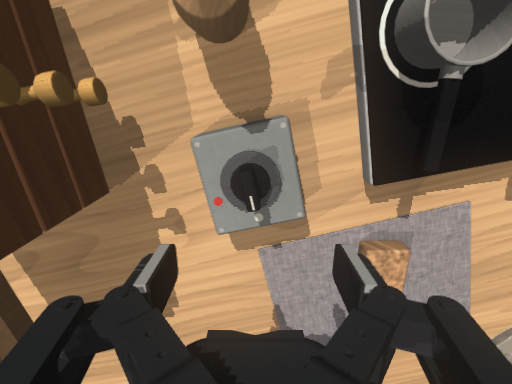

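View shows the box with the off dot at (258,217), the red on dot at (218,201), and the bar along the box's x with its axis near (250,187). Joint 7 is near its limit in the turning direction, so I make a half turn the other way first, in stages.

```bash
R='' ; python3 -m crank '[{"linear":[0,0,0],"dr":[0,-70,0],"hand":1},{"linear":[0,0,0],"dr":[0,-70,0],"hand":1},{"linear":[0,0,0],"dr":[0,-70,0],"hand":1},{"linear":[0,0,0],"dr":[0,-70,0],"hand":1},{"linear":[0,0,0],"dr":[0,-70,0],"hand":1},{"linear":[0,0,0],"dr":[0,-70,0],"hand":1},{"linear":[0,0,0],"dr":[0,-70,0],"hand":1},{"linear":[0,0,0],"dr":[0,-70,0],"hand":1},{"linear":[0,0,0],"dr":[0,-70,0],"hand":1},{"linear":[0,0,0],"dr":[0,-70,0],"hand":1}]'
python3 -c "
from h import *
print(bot.get_obs()['q'])"
```

```text
t: 23.78
eef_pos: [0.4756, 0.384, 0.2037]
tool_rot: [-0.332, 0.332, -0.624, 0.624]
contact_force: [-0.0, 0.1, 0.1]
gripper_width: 0.997
[-0.32983759  0.46712178 -0.60451253  1.7104264   0.2987311   1.05746899
 -1.62481923]
```

Joint 7 moves the right way (−2.74 → −1.62). Continue.

```bash
python3 -m crank '[{"linear":[0,0,0],"dr":[0,-70,0],"hand":1},{"linear":[0,0,0],"dr":[0,-70,0],"hand":1},{"linear":[0,0,0],"dr":[0,-70,0],"hand":1},{"linear":[0,0,0],"dr":[0,-70,0],"hand":1},{"linear":[0,0,0],"dr":[0,-70,0],"hand":1},{"linear":[0,0,0],"dr":[0,-70,0],"hand":1},{"linear":[0,0,0],"dr":[0,-70,0],"hand":1},{"linear":[0,0,0],"dr":[0,-70,0],"hand":1},{"linear":[0,0,0],"dr":[0,-70,0],"hand":1},{"linear":[0,0,0],"dr":[0,-70,0],"hand":1}]'
python3 -m crank '[{"linear":[0,0,0],"dr":[0,-52,0],"hand":1},{"linear":[0,0,0],"dr":[0,-52,0],"hand":1},{"linear":[0,0,0],"dr":[0,-52,0],"hand":1},{"linear":[0,0,0],"dr":[0,-52,0],"hand":1},{"linear":[0,0,0],"dr":[0,-52,0],"hand":1},{"linear":[0,0,0],"dr":[0,-52,0],"hand":1},{"linear":[0,0,0],"dr":[0,-52,0],"hand":1},{"linear":[0,0,0],"dr":[0,-52,0],"hand":1},{"linear":[0,0,0],"dr":[0,-52,0],"hand":1},{"linear":[0,0,0],"dr":[0,-52,0],"hand":1}]'
python3 k.py w15; python3 -c "
from h import *
go((.4765,.3897,.12),(.026,1))
im=cv2.imread('pics/w15.png')"
```

```text
t: 24.62
eef_pos: [0.4757, 0.3839, 0.2036]
tool_rot: [-0.63, 0.63, -0.32, 0.321]
contact_force: [-0.3, 1.1, -0.0]
gripper_width: 0.996
t: 25.45
eef_pos: [0.4755, 0.3842, 0.2035]
tool_rot: [-0.707, 0.707, -0.015, 0.015]
contact_force: [0.8, 0.1, 0.9]
gripper_width: 0.998
[0.4755 0.3842 0.2035] 87.63779313163838 [-0.039   0.6284 -1.0694  1.6917  0.5908  1.1834  0.2673]
knob_grip {'xy': [260.1, 185.7], 'score': 0.93} [0.4738 0.3889 0.087 ]
switch_box {'xy': [261.3, 165.0], 'score': 0.79} [0.4721 0.3921 0.    ]
[210.3, 116.9, 311.0, 224.6]
[309 123] [0.4178 0.4434] [0.4215 0.4529]
[209 125] [0.4155 0.3374] [0.4189 0.3289]
[218 224] [0.5305 0.3374] [0.5533 0.329 ]
[305 221] [0.5309 0.4409] [0.5537 0.45  ]
knob 0.89 [242.4, 157.2, 282.7, 207.7]
linear [0.0012 0.0837 0.0049] dr [ 0.01 -0.75  0.02]
```

```bash
python3 -m crank '[{"linear":[0,0.03,0.005],"dr":[0,-1,0],"hand":1},{"linear":[0,0.07,0.005],"dr":[0,-1,0],"hand":1},{"linear":[0,0.11,0.005],"dr":[0,-1,0],"hand":1},{"linear":[0,0.133,0.005],"dr":[0,-1,0],"hand":1},{"linear":[0,0.133,0.005],"dr":[0,-1,0],"hand":0},{"linear":[0,0.133,0.005],"dr":[0,-1,0],"hand":-1},{"linear":[0,0.133,0.005],"dr":[0,-1,0],"hand":-1},{"linear":[0,0.133,0.005],"dr":[0,-1,0],"hand":-1},{"linear":[0,0.133,0.005],"dr":[0,-1,0],"hand":-1},{"linear":[0,0.133,0.005],"dr":[0,-1,0],"hand":-1}]' 40
python3 -m crank '[{"linear":[0,0,0],"dr":[0,0,0],"hand":-1},{"linear":[0,0,0],"dr":[0,0,0],"hand":-1}]'
```

```text
t: 26.53
eef_pos: [0.4759, 0.3904, 0.0723]
tool_rot: [0.707, -0.707, 0.007, -0.008]
contact_force: [-2.3, -6.5, 22.2]
gripper_width: 0.157
t: 26.7
eef_pos: [0.4759, 0.3904, 0.0724]
tool_rot: [0.707, -0.707, 0.007, -0.008]
contact_force: [-1.2, -1.0, 5.9]
gripper_width: 0.152
```

```bash
python3 -m crank '[{"linear":[0,0,0],"dr":[0,5,0],"hand":-1},{"linear":[0,0,0],"dr":[0,12,0],"hand":-1},{"linear":[0,0,0],"dr":[0,19,0],"hand":-1},{"linear":[0,0,0],"dr":[0,26,0],"hand":-1},{"linear":[0,0,0],"dr":[0,33,0],"hand":-1},{"linear":[0,0,0],"dr":[0,40,0],"hand":-1},{"linear":[0,0,0],"dr":[0,47,0],"hand":-1},{"linear":[0,0,0],"dr":[0,54,0],"hand":-1},{"linear":[0,0,0],"dr":[0,61,0],"hand":-1},{"linear":[0,0,0],"dr":[0,67,0],"hand":-1}]'
python3 -c "
from h import *
o=bot.get_obs();p,R=pose();print(np.degrees(np.arctan2(R[1,2],R[0,2])),o['torque'],o['q'])"
```

```text
t: 27.53
eef_pos: [0.4749, 0.3889, 0.0723]
tool_rot: [-0.584, 0.585, -0.398, 0.399]
contact_force: [-4.5, -6.0, 11.3]
gripper_width: 0.156
21.41736239637735 [-1.54065201  1.03315049  0.0252046 ] [-0.27822579  0.67109747 -0.70546591  1.79178816  0.5496185   0.88697391
 -0.86267784]
```

Turned 67°. Release, rise and check.

```bash
python3 -m crank '[{"linear":[0,0,0],"dr":[0,0,0],"hand":-0.4},{"linear":[0,0,0],"dr":[0,0,0],"hand":0.5},{"linear":[0,0,0],"dr":[0,0,0],"hand":1},{"linear":[0,0,0],"dr":[0,0,0],"hand":1},{"linear":[0,0,0],"dr":[0,0,0],"hand":1},{"linear":[0,-0.03,0],"dr":[0,0,0],"hand":1},{"linear":[0,-0.07,0],"dr":[0,0,0],"hand":1},{"linear":[0,-0.11,0],"dr":[0,0,0],"hand":1},{"linear":[0,-0.13,0],"dr":[0,0,0],"hand":1},{"linear":[0,-0.13,0],"dr":[0,0,0],"hand":1}]'
python3 - <<'E'
from h import *
np.set_printoptions(precision=4,suppress=True)
p=pose(); w=bot.read_camera("wrist"); cv2.imwrite("pics/w16.png",w); t=bot.read_camera("top"); s=bot.read_camera("scene")
cv2.imwrite("pics/top3.png",t); cv2.imwrite("pics/scene3.png",s)
for c,n,z in(("top","wax_pan",.035),("top","empty_pan",.035),("top","pan_lid",.089),("top","pan_lid_grip",.123),("scene","pan_lid_grip",.123),("scene","pan_lid",.089),("scene","wax_pan",.035),("scene","empty_pan",.035)):
    for r in bot.place_of(c,n)[:1]: print(c,n,r["xy"],round(r["score"],2),atz(ray(c,r["xy"]),z))
a=w[120:260,180:340]
cv2.imwrite("pics/c3.png",np.hstack([cv2.resize(a,(400,350)),cv2.resize(s[150:260,180:430],(400,350))]))
# white pointer line of the bar: bright pixels on the dark knob
u=proj("wrist",[.4755,.3897,.087],p).astype(int); print("knob px",u)
g=cv2.cvtColor(w,cv2.COLOR_BGR2GRAY); b=g[u[1]-28:u[1]+29,u[0]-28:u[0]+29]
ys,xs=np.nonzero(b>200); print([tuple(x) for x in np.c_[xs+u[0]-28,ys+u[1]-28]][:25])
if len(xs): print("pointer dir",atz(ray("wrist",(xs.mean()+u[0]-28,ys.mean()+u[1]-28),p),.094)[:2]-[.4755,.3897])
E
```

```text
t: 28.37
eef_pos: [0.4769, 0.3927, 0.2062]
tool_rot: [0.589, -0.583, 0.396, -0.397]
contact_force: [0.4, 1.4, 0.0]
gripper_width: 1.0
top empty_pan [206.8, 183.0] 0.59 [0.5736 0.1696 0.035 ]
top pan_lid [254.6, 179.2] 0.75 [0.5798 0.0329 0.089 ]
top pan_lid_grip [255.5, 174.4] 0.68 [0.5873 0.0299 0.123 ]
scene pan_lid_grip [263.7, 188.5] 0.84 [0.58   0.0262 0.123 ]
scene pan_lid [267.8, 195.0] 0.97 [0.5712 0.0362 0.089 ]
scene wax_pan [265.8, 212.2] 0.66 [0.5851 0.0324 0.035 ]
scene empty_pan [317.6, 217.5] 0.69 [0.5917 0.1686 0.035 ]
knob px [251 188]
[(np.int64(251), np.int64(173)), (np.int64(251), np.int64(174)), (np.int64(251), np.int64(175)), (np.int64(251), np.int64(176)), (np.int64(251), np.int64(177)), (np.int64(251), np.int64(178)), (np.int64(251), np.int64(180))]
pointer dir [-0.0061  0.0139]
```

The viewer's quota is used up, so I check numerically. The pointer has turned about 66° and lies along the tool axis. The last check is whether either pan moved since its good fit, by comparing the fixed-camera pictures.

Run:
```python
from h import *
from scipy.optimize import least_squares
np.set_printoptions(precision=4,suppress=True)
g=lambda n:cv2.cvtColor(cv2.imread(f"pics/{n}.png"),cv2.COLOR_BGR2GRAY)
def shift(a,b,box):
    x0,y0,x1,y1=box; t=cv2.resize(a[y0:y1,x0:x1],None,fx=8,fy=8,interpolation=2); s=cv2.resize(b[y0-6:y1+6,x0-6:x1+6],None,fx=8,fy=8,interpolation=2)
    r=cv2.matchTemplate(s,t,cv2.TM_CCOEFF_NORMED); _,v,_,l=cv2.minMaxLoc(r); return np.array(l)/8-6,round(v,3)
print("empty scene_2->3",shift(g("scene_2"),g("scene3"),(300,190,335,232)))
print("empty top_2->3",shift(g("top_2"),g("top3"),(188,160,222,192)))
print("ring-only scene0->3 (empty plate check)",shift(g("scene0"),g("scene3"),(182,225,260,243)))
print("blue scene_2->3 body",shift(g("scene_2"),g("scene3"),(247,204,283,226)))
# lid disc in top3 / scene3 : ellipse of cut_out, z = .097 (disc middle)
for c in("top","scene"):
    for n in("pan_lid","wax_pan","empty_pan"):
        for r in bot.cut_out(c,n)[:1]: print(c,n,round(r["score"],2),np.round(r["extent"]))
for c in("top","scene"):
    q=[proj(c,[.5765+.048*np.cos(a),.027+.048*np.sin(a),.099]) for a in np.linspace(0,6.28,60)]; print(c,"pred disc box",np.min(q,0),np.max(q,0))
p,R=pose(); go((.475,.06,.25)); print(bot.get_obs()["t"])
```

```text
empty scene_2->3 (array([0., 0.]), 0.99)
empty top_2->3 (array([0., 0.]), 0.972)
ring-only scene0->3 (empty plate check) (array([0., 0.]), 0.998)
blue scene_2->3 body (array([0.  , 0.25]), 0.791)
top pan_lid 0.75 [116. 136. 151. 167.]
top wax_pan 0.59 [240. 197. 256. 233.]
top empty_pan 0.76 [185. 161. 224. 228.]
scene pan_lid 0.75 [248. 179. 286. 210.]
scene wax_pan 0.86 [249. 163. 283. 220.]
scene empty_pan 0.68 [301. 170. 341. 231.]
top pred disc box [238.606  162.1546] [274.756 197.929]
scene pred disc box [245.194  179.9497] [283.013  208.5336]
linear [ 0.3063 -0.0494 -0.1227] dr [-0. -0.  0.]
29.2167
```

The empty pan hasn't moved. The lid's box in the scene view is about 3 px off my prediction, so I take one wrist look from above the blue pan.

```bash
python3 -c "
from h import *
go((.55,.03,.26))"
python3 -m crank '[{"linear":[0,-0.04,0],"dr":[0,0,0],"hand":1},{"linear":[0,-0.06,0],"dr":[0,0,0],"hand":1},{"linear":[0.308,-0.06,-0.21],"dr":[0,0,0],"hand":1},{"linear":[0.308,-0.06,-0.21],"dr":[0,0,0],"hand":1},{"linear":[0.308,-0.06,-0.21],"dr":[0,0,0],"hand":1},{"linear":[0.308,-0.06,-0.21],"dr":[0,0,0],"hand":1},{"linear":[0.308,-0.06,-0.21],"dr":[0,0,0],"hand":1},{"linear":[0.308,-0.06,-0.21],"dr":[0,0,0],"hand":1},{"linear":[0.308,-0.06,-0.21],"dr":[0,0,0],"hand":1},{"linear":[0.308,-0.06,-0.21],"dr":[0,0,0],"hand":1}]'
python3 -m crank '[{"linear":[0,0,0],"dr":[0,0,0],"hand":1},{"linear":[0,0,0],"dr":[0,0,0],"hand":1},{"linear":[0,0,0],"dr":[0,0,0],"hand":1}]'
python3 - <<'E'
from h import *
from scipy.optimize import least_squares
np.set_printoptions(precision=4,suppress=True)
p=pose(); im=bot.read_camera("wrist"); cv2.imwrite("pics/w17.png",im); print(p[0])
for n,z in(("pan_lid_grip",.123),("pan_lid",.089),("wax_pan",.035),("empty_pan",.035),("wax_pan_grip",.08),("empty_pan_grip",.08)):
    for r in bot.place_of("wrist",n)[:1]: print(n,np.round(r["xy"]),round(r["score"],2),atz(ray("wrist",r["xy"],p),z))
h=cv2.cvtColor(im,cv2.COLOR_BGR2HSV).astype(int)
def circ(m,z,r0=None):
    ys,xs=np.nonzero(m); P=np.array([atz(ray("wrist",u,p),z)[:2] for u in zip(xs,ys)])
    f=least_squares(lambda q:np.hypot(*(P-q[:2]).T)-q[2],[*P.mean(0),.05],loss="soft_l1",f_scale=.002); return f.x,len(P)
print("orange",circ(((h[...,0]<10)|(h[...,0]>173))&(h[...,1]>160)&(h[...,2]>120),.035))
print("lid pred px",[proj("wrist",x,p) for x in([.5765,.027,.099],[.5765,.027,.134])])
for n,z,r in(("pan_lid",.099,.048),):
    for q in bot.cut_out("wrist",n)[:1]:
        c=max(cv2.findContours(q["pixels"].astype(np.uint8),0,1)[0],key=len)[:,0]
        P=np.array([atz(ray("wrist",u,p),z)[:2] for u in c]); f=least_squares(lambda v:np.hypot(*(P-v).T)-r,P.mean(0),loss="soft_l1",f_scale=.001)
        print(n,q["score"],q["extent"],f.x,np.median(abs(f.fun)))
E
```

```text
linear [ 0.362  -0.0594 -0.0643] dr [-0. -0.  0.]
t: 30.05
eef_pos: [0.4023, 0.0628, 0.2608]
tool_rot: [0.586, -0.585, 0.396, -0.397]
contact_force: [0.7, 0.0, 0.6]
gripper_width: 1.0
t: 30.3
eef_pos: [0.4034, 0.0647, 0.261]
tool_rot: [0.586, -0.585, 0.396, -0.397]
contact_force: [0.7, 0.2, 0.1]
gripper_width: 1.004
[0.4034 0.0647 0.261 ]
pan_lid_grip [380. 266.] 0.94 [0.582  0.0226 0.123 ]
pan_lid [367. 248.] 0.63 [0.5769 0.026  0.089 ]
wax_pan [356. 230.] 0.72 [0.5814 0.0273 0.035 ]
empty_pan [407. 143.] 0.68 [0.5853 0.1682 0.035 ]
wax_pan_grip [301. 199.] 0.82 [0.4713 0.0533 0.08  ]
empty_pan_grip [365.  91.] 0.85 [0.4836 0.1968 0.08  ]
orange (array([0.5752, 0.0271, 0.0551]), 529)
lid pred px [array([369.775 , 250.9763]), array([381.8007, 266.5619])]
pan_lid 0.9 [337.2, 217.4, 407.7, 280.5] [0.5776 0.028 ] 0.0010181014863235513
```

The lid disc fits at (0.578, 0.028), the pan rim at (0.577, 0.027) and the orange ring at (0.575, 0.027), so everything is within a few millimetres. Handing in.

```bash
python3 -c "
from station import bot
print(bot.get_obs()['contact_force'],bot.hand_in())"
```

```text
the job is handed in; nothing more can be done
[-0.4868151  -0.69743325  0.22753774] None
```

I finished all four steps in order and handed the job in at about 30 s of the 72 s allowed. `hand_in` gave no verdict, so these are my own last checks:

- **Empty pan:** its rim was about 1–2 mm from the white ring's centre when I placed it. Later fixed-camera pictures show no movement.
- **Blue pan:** its rim was about 2–3 mm from the orange ring's centre before the lid went on. The scene camera matched its position after that less well (score 0.79), but it showed no real shift.
- **Lid:** it is about 1 mm from the pan's axis in the last wrist view. It went down to the seated height, and the last picture I saw showed it level.
- **Knob:** I turned it 67° clockwise, and the pointer then measured about 66° (1.14–1.16 rad). That is past the 0.6 rad snap point, but with only a small margin over the 1.1 rad limit. I inferred the click from this angle.

**Checks that failed or disagreed:**
- The networks' fixed-camera readings were off by up to about 10 mm, more than my circle fits, and a few detections were plainly wrong.
- One scene-view box put the lid 3 px off, so I took an extra wrist look, which agreed with the fits. I mistyped that move and stopped about 15 cm short, in free air.
- I had used up the 12 pictures, so I checked the knob by numbers and did not see it in its final position.
- I did not measure the other things on the bench afterwards. I noticed no contact with them.

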